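# Read the bump-stop wear of a drone landing leg

### The arm

A 6-joint arm with a two-finger parallel gripper is mounted at the origin on the work surface. World frame = base frame: x ahead of the robot, y to its left, z up, the work surface at z = 0. Lengths are in m, angles in rad, forces in N, time in s.
With the tool pointing down it reaches from about 0.375 to 0.925 m from the base axis. Payload 5.7 kg.
Tool frame: the origin (TCP) lies midway between the tips of the shut fingers; the grasp point (between the pads) lies 19 mm behind it; z points along the fingers, x is the direction in which the jaws open and shut, and the axes are right-handed (so a half turn about z gives the same grasp; the last joint's range is limited). The gripper opens to 88 mm and grips with 3 to 60 N. Pads are 20 mm wide; open, the fingers measure 115 mm over their backs; the gripper's body (75 mm by 178 mm) begins 61 mm behind the grasp point.
Start: joints at [-1.463, 0.359, 1.51, -0, 1.272, -0.115], TCP at [0.133, -0.585, 0.223] pointing down, gripper open.
Joint ranges: [-2.97, 2.97], [-1.01, 2.36], [0.21, 2.38], [-0.96, 4.11], [0.2, 2.71], [-2.98, 2.98]. Speed limits (rad/s): [2.39, 2.39, 3.14, 3.14, 3.14, 3.14].

### API

Orientations are given as a unit quaternion [x, y, z, w].
In Python, from bench import move_ptp, servo_line, goto_joints, move_gripper, sleep, inverse_kinematics, capture, PlanningError, close_job, spot_in, silhouettes, current_clock, current_joint_pos, current_qvel, current_joint_torque, current_position, current_orientation, current_force, current_torque, current_finger_gap gives the robot as it stands. Calls block until the motion is done:
- move_ptp(position, orientation): joint-space move of the TCP to a pose.
- servo_line(position, orientation=None, rate=0.15, contact_N=None): straight line of the TCP; orientation=None keeps the orientation; rate is the mean speed in m/s. With contact_N (N) it stops when the force on the tool has changed by that much, and returns True; else False.
- goto_joints(angles): joint-space move.
- move_gripper(opening): finger opening in m; the grip force is fixed at half the most; returns when the fingers have stopped.
- sleep(seconds).
- inverse_kinematics(position, orientation): joint angles nearest the present ones, or None.
- capture(name): name is "scene" or "top"; returns a dict with "image" (420x560x3 uint8, blue, green, red), "range_z" (420x560 float32, m along the optical axis (not along the pixel's ray), 0 where there is no reading), "intrinsics" (3x3 intrinsics, pixels), "R" (3x3) and "t" (3): a world point X has camera coordinates R X + t. Camera axes: x right, y down, z forward; pixel columns grow to the right and rows downward; lengths in m; the calibration is good to about 2 mm. A picture is of the moment at which its call begins.
A pose or a line that the arm cannot do raises PlanningError and nothing moves.
- close_job(): hands the job in, once; it reports no verdict.
Trained networks look in the newest picture that a camera, given by its name, has taken for a name from the list of things; names that differ only in an ending like _2 or _b are one class to them, and where a whole thing is asked for, a point or a joint stands for the part that bears it (a point fixed in the world has none). Each returns a list of dicts, best first, with "conf" (0 to 1); they miss things now and then, are a little off and sometimes report something else, mostly with a low value. They report only what shows in the picture. A call takes as long as a camera call. They do not tell look-alikes from the thing itself.
- spot_in(camera, query): "xy" ([column, row] in pixels, amid what is visible of it).
- silhouettes(camera, query): "region" (420x560 bool, what is visible of it) and "xy" ([column, row] in pixels, amid what is visible of it).
Readings, each from a call of its own:
- current_clock(): time.
- current_joint_pos(): joint angles.
- current_qvel(): joint speeds.
- current_joint_torque(): joint torques, N m.
- current_position(): TCP position.
- current_orientation(): TCP orientation.
- current_force(): force on the tool from outside, world axes, zero at the start.
- current_torque(): the same for the moment, N m.
- current_finger_gap(): finger opening in m.
Only numpy, scipy, OpenCV 4.12 (cv2) and the standard library are available. Lean on these libraries where they do the work, as an engineer would, in place of code of your own. Each camera call takes 0.05 s, during which the arm holds its last target. There are 200 camera calls.

### The job

Take a wear reading of the rubber bump stop inside the drone's landing leg: first slide the red dimmer of the microscope's light up to its green mark, so that the tip can be read. Then take the blue-handled gauge rod from its rest, push it gently down the bore of the white leg until its brass collar stops on the rim, draw it straight out, and finish holding it in the gripper, level and side-on to the microscope, clear of everything, with the end of the steel rod (where the coloured pin comes out) at the reading point 55 mm in front of the lens. Do not bump the microscope's head or push the pin any further, and leave the screwdriver, the battery and the parts tray where they are.

Things in the scene. Friction and masses are not known exactly. Their poses are not given: they have to be found in the camera images.
- dimmer (a joint): Travel of the dimmer's red grip along its straight track on the microscope's base, in m: 0 = dark end, 0.080 = end stop at the bright end, 0.060 = the grip's white line on the middle of the green mark. It stays where it is left; sliding it takes about 1.5 N. It grows as the grip moves along the microscope's own -x.
- dimmer_grip (a point): Middle of the red dimmer grip, a block 14 mm along its track (the microscope's x), 26 mm across it and 32 mm high. Its foot is 1.5 mm above the base plate, whose top is 14 mm above the bench. Axes as the microscope's: the grip slides along -x.
- dimmer_mark (a point): Where dimmer_grip is when the grip stands on the middle of the green mark (a bright green stripe, 6 mm wide, across the black track panel).
- scope: Microscope on a fixed grey base plate, 150 (x) x 250 (y, -175 to +75) x 14 mm. Origin on the bench below the barrel; z up; the lens looks level along its own -x. Head: white barrel 40 to 48 mm across, axis 150 mm up at y = 0, from x = +65 to -60 mm (ring light face); column at x = 45, top at 225 mm. Dimmer track at y = -125.
- view (a point): The reading point: a point in the air on the lens's axis, 55 mm in front of the face of the ring light, 150 mm above the bench (at -115, 0, 150 mm in scope). Axes as the microscope's: x along the lens's axis.
- mouth (a point): Centre of the open upper rim of the landing leg, 110 mm above the bench. The leg is a white tube, 30 mm outside, bore 15 mm, 85 mm deep to the bump stop (rigid), with a skid bar at its foot, clamped in a fixed aluminium stand (it reaches 145 mm behind here, 65 mm to either side). z points up and out along the bore, 35 degrees above level; x outward and down, square to the bore; y level.
- gauge_handle (a point): Centre of the gauge's square blue handle, 16 x 16 x 100 mm, lying level 52 mm above the bench in a black rest open at the top. x runs along the gauge from tip to handle end, z up. From here towards -x: handle to 50 mm, brass collar (28 mm across) to 58, steel rod (10 mm) to 133, coloured pin (6 mm) to 155. 0.10 to 0.18 kg, balance point 33 mm towards the tip. Grip within 25 mm of here.
- collar_face (a point): On the gauge's axis, on the face of the brass collar that stops on the leg's rim, 58 mm from the handle's centre towards the tip. Axes as the gauge's.
- rod_end (a point): On the gauge's axis, at the end of the steel rod where the coloured pin comes out, 133 mm from the handle's centre towards the tip: the point that is read. Axes as the gauge's.
- gauge_pin (a joint): How far the coloured pin has been pushed into the rod, in m: 0 = fully out (22 mm showing), as at the start. Friction of about 1.5 N keeps it where it is left. With the collar stopped on the rim the bump stop has pushed it in by 0.012.
- rest: Black rest of the gauge, fixed, 190 x 70 mm, base plate 8 mm thick, two notched posts up to 60 mm high: one under the handle's end (37 to 47 mm beyond the handle's centre), one under the steel rod (95 to 105 mm towards the tip). Origin on the bench below the rod; x towards the handle, whose centre is at about x = 120 mm; z up.
- driver: Screwdriver with black handle, 170 mm long, lying on the bench; origin below its middle, x towards its blade. A bystander.
- battery: Grey and yellow drone battery, 75 x 140 x 42 mm; origin below its middle. A bystander.
- tray: Blue parts tray, 120 x 190 x 35 mm; origin below its middle. A bystander.
- scope_head: The microscope's head: column, focus block and white barrel with the ring light, as described under scope, whose origin and axes it shares. Not to be bumped.
Things that resemble listed ones, but are neither listed nor needed, are in the scene too. Leave any brown or purple look-alike of the part that bears mouth alone.

How it is judged:
On the way, in this order (a step that is already met when the one before it is completed fails the run):
1. the dimmer stands on its green mark (value of joint dimmer between 0.053 and 0.067 m), for 0.2 s.
2. the gauge is in the leg's bore with its collar stopped on the rim (z of collar_face in the frame of mouth between -0.003 and 0.003 m and x of collar_face in the frame of mouth between -0.005 and 0.005 m and y of collar_face in the frame of mouth between -0.005 and 0.005 m and angle between the x axis of gauge_handle and the z axis of mouth, either way round below 0.1 rad and value of joint gauge_pin above 0.009 m), for 0.1 s.
At the end, for the whole second after the job is handed in: The gripper holds the gauge still, touching nothing else: rod end within 15 mm of the reading point, rod level within 10 degrees and square to the lens axis within 20; pin pushed in 9 to 15.5 mm; dimmer within 7 mm of the middle of its green mark; bystanders and microscope undisturbed (all of step 1 and distance between rod_end and view below 0.015 m and angle between gauge_handle's own x axis and vertical between 1.3958 and 1.7458 rad and angle between the x axis of gauge_handle and the x axis of scope, either way round above 1.2208 rad and value of joint gauge_pin between 0.009 and 0.0155 m and contact force between the fingers and gauge above 2 N and linear speed of gauge below 0.02 m/s and angular speed of gauge below 0.15 rad/s and contact force between gauge and scope below 0.2 N and contact force between gauge and rest below 0.2 N and contact force between gauge and stand below 0.2 N); the arm keeps its last pose, push and grip.
It fails at once if the gauge was forced against the leg (over 40 N) (contact force between gauge and stand above 40 N).
It fails at once if the microscope's head was bumped (over 5 N) (contact force between scope_head and anything else above 5 N).
It fails at once if the screwdriver, battery or tray was disturbed (moved over 30 mm) (distance of any of driver, battery, tray from where it was at the start of the episode above 0.03 m).
It also fails if it takes over 69 s, if anything falls off the work surface, if the arm or the gripper's body presses on something with over 40 N, if the wrist force passes 120 N, or if a joint passes its speed limit or range.

## Working session

There is one attempt and no reset: what is moved stays moved. The work goes in short steps, each a Python script; the robot and the scene stay as the last script left them, time stands still between calls to the robot, and variables do not carry over. Pictures are saved under pics/ and viewed, about 8 in all and at most 12, crops included, and the job is handed in when it is done.

```bash
mkdir -p pics; ls
cat > h.py <<'E'
import numpy as np, cv2
from bench import *
def cap(n):
    c=capture(n); return c
def px2w(c,u,v,z=None):
    "pixel (arrays ok) -> world by depth"
    u=np.atleast_1d(u);v=np.atleast_1d(v)
    if z is None: z=c['range_z'][np.round(v).astype(int),np.round(u).astype(int)]
    K=np.array(c['intrinsics']);r=np.stack([(u-K[0,2])/K[0,0],(v-K[1,2])/K[1,1],np.ones(len(u))],1)*np.reshape(z,(-1,1))
    return (r-np.array(c['t']))@np.array(c['R'])
def w2px(c,X):
    p=np.array(c['R'])@np.array(X)+np.array(c['t']);q=np.array(c['intrinsics'])@p;return q[:2]/q[2]
E
python3 - <<'E'
from h import *
for n in ("scene","top"):
    c=cap(n); im=c['image'].copy()
    print(n,np.round(c['t'],3),np.round(c['R'],3).tolist(),np.round(c['intrinsics'],1).tolist())
    for q in ["dimmer_grip","scope","mouth","gauge_handle","rest","driver","battery","tray","scope_head"]:
        for d in silhouettes(n,q)[:3]:
            m=d['region']; v,u=np.nonzero(m); z=c['range_z'][v,u]; k=z>0
            P=px2w(c,u[k],v[k]) if k.any() else np.zeros((1,3))
            print(q,round(d['conf'],2),np.round(d['xy']),m.sum(),np.round(np.median(P,0),3),np.round(np.percentile(P,[2,98],0),3).tolist())
    cv2.imwrite(f'pics/{n}0.png',cv2.resize(im,(784,588),interpolation=cv2.INTER_CUBIC))
print(current_clock())
E
```

```text
pics
scene [-0.356 -0.21   1.462] [[0.59, 0.807, -0.003], [0.635, -0.466, -0.617], [-0.499, 0.362, -0.787]] [[453.0, 0.0, 280.6], [0.0, 453.0, 207.1], [0.0, 0.0, 1.0]]
dimmer_grip 0.54 [128. 278.] 72 [ 0.41  -0.32   0.046] [[0.395, -0.328, 0.028], [0.419, -0.313, 0.049]]
dimmer_grip 0.4 [318. 274.] 1113 [0.697 0.052 0.063] [[0.625, 0.003, 0.011], [0.737, 0.121, 0.118]]
scope 0.87 [154. 305.] 6158 [ 0.54  -0.303  0.014] [[0.368, -0.376, 0.007], [0.61, -0.218, 0.219]]
mouth 0.74 [243. 186.] 796 [0.349 0.063 0.063] [[0.278, 0.014, 0.03], [0.389, 0.127, 0.117]]
mouth 0.66 [319. 275.] 1040 [0.697 0.052 0.066] [[0.628, 0.005, 0.035], [0.737, 0.117, 0.118]]
mouth 0.64 [397. 258.] 1031 [0.776 0.238 0.065] [[0.704, 0.189, 0.033], [0.816, 0.309, 0.118]]
gauge_handle 0.77 [329. 189.] 290 [0.495 0.25  0.057] [[0.425, 0.235, 0.047], [0.592, 0.276, 0.064]]
rest 0.71 [328. 202.] 1135 [0.507 0.246 0.008] [[0.412, 0.211, 0.001], [0.587, 0.29, 0.053]]
driver 0.91 [261. 330.] 450 [ 0.707 -0.136  0.022] [[0.659, -0.145, 0.009], [0.813, -0.119, 0.027]]
battery 0.74 [205. 383.] 2805 [ 0.741 -0.292  0.041]
[... 692 characters left out ...]
uge_handle 0.54 [224. 228.] 305 [0.503 0.254 0.058] [[0.423, 0.236, 0.004], [0.599, 0.277, 0.067]]
rest 0.83 [228. 229.] 1259 [0.496 0.251 0.008] [[0.402, 0.209, -0.001], [0.583, 0.299, 0.061]]
driver 0.56 [356. 164.] 286 [ 0.704 -0.134  0.022] [[0.654, -0.147, -0.001], [0.811, -0.119, 0.031]]
battery 0.91 [405. 157.] 1243 [ 0.729 -0.287  0.041] [[0.696, -0.357, 0.011], [0.767, -0.219, 0.049]]
tray 0.56 [143. 227.] 2685 [0.495 0.509 0.008] [[0.402, 0.445, -0.004], [0.586, 0.564, 0.038]]
scope_head 0.98 [429. 215.] 947 [ 0.53  -0.326  0.167] [[0.505, -0.364, 0.016], [0.568, -0.245, 0.223]]
scope_head 0.56 [144. 228.] 2737 [0.495 0.51  0.008] [[0.402, 0.445, -0.004], [0.587, 0.566, 0.038]]
1.0
```

View pics/scene0.png

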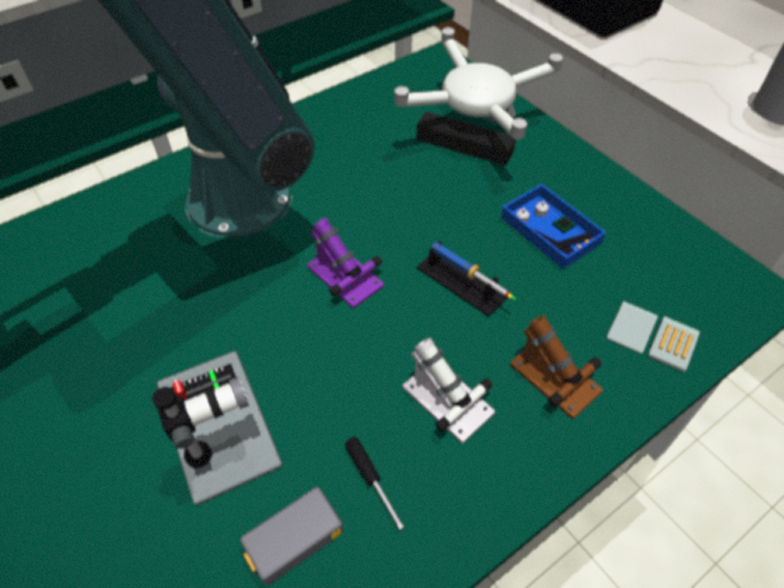

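View pics/top0.png

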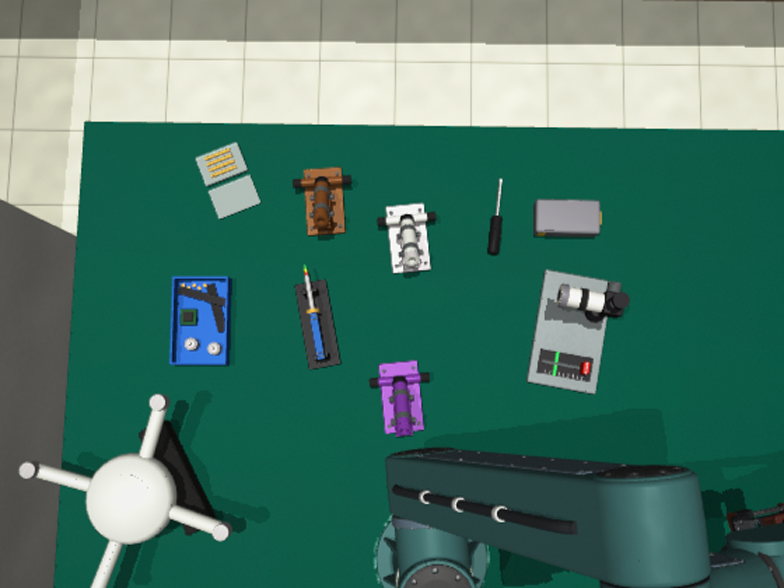

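The top view shows the white leg at about (408,238), rim toward the robot. The gauge is at (315,315) with its tip up (+x), and the scope barrel at (590,298) looks left (+y). The red grip is at (586,367) and the green mark at (556,363). Brown and purple legs are look-alikes. Next I'll fit precise geometry.

```bash
cat > fit.py <<'E'
from h import *
from scipy.optimize import least_squares
def cloud(c,box):
    v,u=np.mgrid[0:420,0:560];u=u.ravel();v=v.ravel();z=c['range_z'].ravel();k=z>0
    P=px2w(c,u[k],v[k],z[k]);C=c['image'].reshape(-1,3)[k];HSV=cv2.cvtColor(c['image'],cv2.COLOR_BGR2HSV).reshape(-1,3)[k].astype(int)
    b=np.array(box);i=((P>b[:,0])&(P<b[:,1])).all(1)
    return P[i],HSV[i],np.c_[u[k],v[k]][i]
def cyl(P,r,p0,d0,loss='soft_l1'):
    "fit axis (point,dir) of cylinder radius r"
    d0=np.array(d0)/np.linalg.norm(d0);a=np.cross(d0,[0,0,1.]);a/=np.linalg.norm(a);b=np.cross(d0,a)
    def ax(q):
        d=d0+q[2]*a+q[3]*b;return p0+q[0]*a+q[1]*b,d/np.linalg.norm(d)
    def f(q):
        p,d=ax(q);w=P-p;return np.linalg.norm(w-np.outer(w@d,d),axis=1)-r
    s=least_squares(f,np.zeros(4),loss=loss,f_scale=.0015);p,d=ax(s.x);return p,d,f(s.x)
E
python3 - <<'E'
from fit import *
np.set_printoptions(precision=4,suppress=True)
cs={n:cap(n) for n in("scene","top")}
for n,c in cs.items():
    print('==',n)
    # bench height check
    P,H,U=cloud(c,[[.3,.9],[-.4,.6],[-.02,.02]]);g=(abs(H[:,0]-75)<15)&(H[:,1]>100);print('bench z',np.median(P[g,2]),P[g,2].std())
    # red grip & green mark
    P,H,U=cloud(c,[[.33,.5],[-.42,-.18],[.005,.07]])
    r=((H[:,0]<8)|(H[:,0]>172))&(H[:,1]>150)&(H[:,2]>80);g=(abs(H[:,0]-60)<10)&(H[:,1]>150)&(H[:,2]>120)
    for nm,m in(('red',r),('green',g)):
        if m.sum(): print(nm,m.sum(),np.median(P[m],0),np.percentile(P[m],[3,97],0).tolist(), U[m].mean(0))
    P,H,U=cloud(c,[[.33,.66],[-.42,-.18],[.009,.019]]);m=(H[:,1]<70)
    (cx,cy),(w,h),an=cv2.minAreaRect((P[m,:2]*1000).astype(np.float32));print('plate',m.sum(),cx,cy,w,h,an,np.median(P[m,2]))
    # barrel
    P,H,U=cloud(c,[[.49,.58],[-.34,-.23],[.13,.19]]);m=(H[:,1]<60)&(H[:,2]>120);p,d,f=cyl(P[m],.022,np.array([.54,-.28,.15]),[.1,1,0]);t=(P[m]-p)@d
    print('barrel',m.sum(),p,d,np.median(abs(f)),'end',p+d*np.percentile(t,99))
    # leg
    P,H,U=cloud(c,[[.60,.76],[.0,.12],[.055,.14]]);m=(H[:,1]<60)&(H[:,2]>110);p,d,f=cyl(P[m],.015,np.array([.66,.055,.08]),[-.82,-.0,.57])
    k=abs(f)<.003;t=(P[m][k]-p)@d;print('leg',m.sum(),p,d,'elev',np.degrees(np.arcsin(d[2])),np.median(abs(f)),'rim',p+d*np.percentile(t,99),p+d*t.max())
    # gauge handle
    P,H,U=cloud(c,[[.38,.62],[.2,.3],[.03,.08]]);m=(abs(H[:,0]-110)<12)&(H[:,1]>120)
    Q=P[m];top=Q[Q[:,2]>np.median(Q[:,2])-.004];q=top.mean(0);d=np.linalg.svd(top-q)[2][0];t=(Q-q)@d;print('handle',m.sum(),q,d,t.min(),t.max(),'mid',q+d*(np.percentile(t,1)+np.percentile(t,99))/2,np.median(Q[:,2]))
    m=(abs(H[:,0]-22)<10)&(H[:,1]>110)&(P[:,2]>.045);print('brass',m.sum(),np.median(P[m],0))
E
```

```text
== scene
bench z -0.0006972909540352042 0.0021341388385097662
red 55 [ 0.4135 -0.32    0.0435] [[0.3917528711221616, -0.3283734732278353, 0.019419115025589715], [0.4192213064965857, -0.31331633403356296, 0.049171716475080174]] [128.1818 278.4909]
green 36 [ 0.4031 -0.2607  0.0137] [[0.39114299739715075, -0.2653015857408876, 0.011148046119562442], [0.4240490975152553, -0.25521782731839354, 0.018285805923751373]] [152.     269.7778]
plate 3815 486.5917663574219 -294.77728271484375 149.5724334716797 252.89645385742188 80.18868255615234 0.01324597347918017
barrel 647 [ 0.5374 -0.2797  0.1483] [0.1704 0.9846 0.0399] 0.0014444480845492956 end [ 0.5437 -0.2434  0.1497]
leg 555 [0.6597 0.0553 0.0796] [-0.8112 -0.1136  0.5736] elev 35.0004920865515 0.0014954602313846307 rim [0.6181 0.0495 0.109 ] [0.6177 0.0494 0.1093]
handle 211 [0.4611 0.2469 0.0589] [0.9828 0.1849 0.0046] -0.04625620122659469 0.046100041776313334 mid [0.4616 0.247  0.0589] 0.05836136451458318
brass 37 [0.5192 0.2539 0.0591]
== top
bench z -0.00019171426615049742 0.003869908389103176
red 41 [ 0.4062 -0.3186  0.0446] [[0.394
[... 201 characters left out ...]
4, -0.2686722764953712, 0.008715479885052033], [0.43988753208713083, -0.25886215677070845, 0.018850305133176686]] [396.7241 258.9655]
plate 2588 485.2702331542969 -295.69659423828125 149.9607696533203 249.3735809326172 80.55335235595703 0.013863135298552341
barrel 344 [ 0.5386 -0.2799  0.1482] [0.1653 0.9851 0.0485] 0.001770698920163044 end [ 0.5447 -0.244   0.1499]
leg 314 [0.66   0.0548 0.0799] [-0.8128 -0.0971  0.5744] elev 35.05736833346837 0.0019324250122234165 rim [0.6144 0.0494 0.1122] [0.614  0.0493 0.1124]
handle 180 [0.4613 0.247  0.0602] [-0.9787 -0.2053 -0.0011] -0.05071250885913743 0.04900699868125365 mid [0.4625 0.2473 0.0602] 0.05940791917385852
brass 27 [0.5172 0.2577 0.0602]
```

```bash
cat > geo.py <<'E'
from fit import *
from scipy.spatial.transform import Rotation as Rn
n=lambda a:np.array(a,float)/np.linalg.norm(a)
mx=np.array([.167,.986,0.]); sy=np.array([.986,-.167,0.]); so=np.array([.5353,-.3036,0.])   # scope -x, y, origin
view=so+.115*mx+[0,0,.15]
track=so-.125*sy; red=track-.0395*mx; mark=track+.0205*mx
mouth=np.array([.6171,.0495,.110]); bore=n([-.8115,-.105,.574])   # z of mouth
gh=np.array([.462,.247,.052]); gt=n([.981,.195,0])
DOWN=np.array([0,0,-1.])
def tool(g,s=1,alpha=0.):
    "tool with y=s*g', z perpendicular to g downwards, tilted alpha towards g"
    g=n(g);z=n(DOWN-g*(DOWN@g));z=np.cos(alpha)*z+np.sin(alpha)*g
    x=n(np.cross(g,[0,0,1.]))*s;y=np.cross(z,x)
    return Rn.from_matrix(np.c_[x,y,z]).as_quat(),z
def tcp(gp,g,s=1,alpha=0.,off=.015):
    "TCP pose with handle centre at gp, gripped off towards the tip"
    q,z=tool(g,s,alpha);return gp+off*n(g)+.019*z,q
E
python3 - <<'E'
from geo import *
np.set_printoptions(precision=3,suppress=True)
print(current_orientation(),'view',view,'red',red,'mark',mark)
for s in(1,-1):
    print('s',s)
    q,_=tool(sy,s); print('dim',inverse_kinematics(red+[0,0,.024],q),inverse_kinematics(red+[0,0,.2],q))
    for a in(0,.3,.6):
        for nm,p,g in(('rest',gh,gt),('ins',mouth+.058*bore,-bore),('pre',mouth+.2*bore,-bore),('fin',view-.133*sy,sy)):
            print(a,nm,inverse_kinematics(*tcp(p,g,s,a)))
E
```

```text
[ 0.781 -0.624 -0.    -0.   ] view [ 0.555 -0.19   0.15 ] red [ 0.405 -0.322  0.   ] mark [ 0.415 -0.263  0.   ]
s 1
dim [-0.804  0.512  1.879 -0.     0.75   0.934] [-0.804  0.264  1.715 -0.     1.163  0.934]
0 rest [ 0.355  0.517  1.828 -0.     0.797  1.729]
0 ins [ 0.004  0.782  1.18  -0.073  1.788  1.452]
0 pre [-0.018  0.549  1.43  -0.086  1.769  1.434]
0 fin [-0.518  0.288  1.892 -0.     0.962  1.22 ]
0.3 rest [ 0.394  0.455  2.062 -0.177  0.335  1.927]
0.3 ins [-0.014  0.608  1.41  -0.044  1.433  1.441]
0.3 pre [-0.043  0.37   1.608 -0.053  1.47   1.413]
0.3 fin [-0.62   0.18   2.116  0.235  0.587  0.94 ]
0.6 rest [ 0.45   0.518  2.287  3.67   0.286 -1.87 ]
0.6 ins [-0.04   0.456  1.652 -0.002  1.045  1.403]
0.6 pre [-0.082  0.202  1.809 -0.003  1.141  1.362]
0.6 fin [-0.778  0.175  2.354  1.281  0.345 -0.217]
s -1
dim [-0.804  0.512  1.879 -0.     0.75  -2.207] [-0.804  0.264  1.715 -0.     1.163 -2.207]
0 rest [ 0.355  0.517  1.828 -0.     0.797 -1.413]
0 ins [ 0.004  0.782  1.18  -0.073  1.788 -1.689]
0 pre [-0.018  0.549  1.43  -0.086  1.769 -1.708]
0 fin [-0.518  0.288  1.892 -0.     0.962 -1.921]
0.3 rest [ 0.394  0.455  2.062 -0.177  0.335 -1.214]
0.3 ins [-0.014  0.608  1.41  -0.044  1.433 -1.701]
0.3 pre [-0.043  0.37   1.608 -0.053  1.47  -1.729]
0.3 fin [-0.62   0.18   2.116  0.235  0.587 -2.202]
0.6 rest [0.45  0.518 2.287 3.67  0.286 1.271]
0.6 ins [-0.04   0.456  1.652 -0.002  1.045 -1.738]
0.6 pre [-0.082  0.202  1.809 -0.003  1.141 -1.78 ]
0.6 fin [-0.778  0.175  2.354  1.281  0.345  2.924]
```

Run:
```python
from geo import *
np.set_printoptions(precision=4,suppress=True)
q,_=tool(sy)
move_ptp(red+[0,0,.18],q); move_gripper(.04)
servo_line(red+[0,0,.026],rate=.12,contact_N=8); print(current_position(),current_force())
move_gripper(.008); print('gap',current_finger_gap(),current_force())
servo_line(mark+[0,0,.026],rate=.06); print(current_position(),current_force())
move_gripper(.04); servo_line(mark+[0,0,.2],rate=.2)
move_ptp(gh+[0,0,.22],tool(gt)[0])
for n_ in("scene","top"):
    c=cap(n_);P,H,U=cloud(c,[[.33,.5],[-.42,-.18],[.018,.07]])
    r=((H[:,0]<8)|(H[:,0]>172))&(H[:,1]>150)&(H[:,2]>80);print(n_,r.sum(),np.median(P[r],0),(np.median(P[r],0)-track)@mx)
    im=c['image']
    cv2.imwrite(f'pics/{n_}1.png',cv2.resize(im[215:330,80:240] if n_=='scene' else im[190:290,360:480],None,fx=4,fy=4,interpolation=cv2.INTER_CUBIC))
print(current_clock())
```

```text
[ 0.4059 -0.3221  0.0266] [ 0.1345  0.3666 -0.6377]
gap 0.01380139900655936 [-0.8331 -0.4514  2.0373]
[ 0.4158 -0.2615  0.0262] [-0.5679  1.0173  5.2153]
scene 48 [ 0.426  -0.2623  0.0431] 0.022520036681126076
top 35 [ 0.4145 -0.2586  0.0459] 0.02416654331927944
10.1083
```

View pics/top1.png

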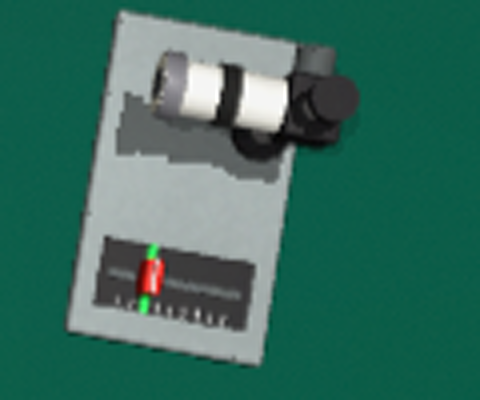

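The red grip stands on the green stripe, with its white line centred on it in the crop at (151,275). Next is the gauge.

Run:
```python
from geo import *
np.set_printoptions(precision=4,suppress=True)
p,q=tcp(gh,gt)
move_ptp(p+[0,0,.1],q)
print(servo_line(p,rate=.12,contact_N=10),current_position()-p)
move_gripper(.01); print('gap',current_finger_gap(),current_force())
servo_line(p+[0,0,.12],rate=.12); print(current_finger_gap(),current_force())
p,q=tcp(mouth+.185*bore,-bore)
move_ptp(p,q); print(current_position()-p,current_clock())
for n_ in("scene","top"):
    c=cap(n_);im=c['image'].copy()
    a,b=(180,60) if n_=='scene' else (150,160)
    # expected: axis points of gauge
    for t in(0,.03,.05,.107,.163,.185):
        u=w2px(c,mouth+t*bore);cv2.circle(im,(int(round(u[0])),int(round(u[1]))),0,(255,0,255),-1)
    u0=w2px(c,mouth+.08*bore).astype(int)
    cr=im[u0[1]-75:u0[1]+75,u0[0]-90:u0[0]+90];cv2.imwrite(f'pics/{n_}2.png',cv2.resize(cr,None,fx=4,fy=4,interpolation=cv2.INTER_NEAREST))
    P,H,U=cloud(c,[[.38,.66],[-.05,.15],[.09,.3]]);m=(abs(H[:,0]-110)<12)&(H[:,1]>120)
    def rel(X): # in frame of mouth
        y=n(np.cross(bore,[0,0,1.]));x=np.cross(y,bore);w=X-mouth;return np.c_[w@x,w@y,w@bore]
    print(n_,'blue',m.sum(),np.median(rel(P[m]),0),np.percentile(rel(P[m])[:,2],[2,98]))
    m=(abs(H[:,0]-22)<10)&(H[:,1]>110);print('brass',m.sum(),np.median(rel(P[m]),0) if m.any() else'')
    r=rel(P);k=(np.hypot(r[:,0],r[:,1])<.012)&(r[:,2]>.055)&(r[:,2]<.12);print('rod',k.sum(),np.median(r[k],0)) 
    k=(np.hypot(r[:,0],r[:,1])<.012)&(r[:,2]>.01)&(r[:,2]<.055);print('pin',k.sum(),np.median(r[k],0))
    for f in(.02,.04,.06,.08,.1): 
        k=(np.hypot(r[:,0],r[:,1])<.012)&(abs(r[:,2]-f)<.01);print(f,k.sum(),np.median(r[k],0) if k.any() else '')
```

```text
False [0.0007 0.0003 0.0008]
gap 0.01555639098348946 [-0.4436  0.9756  5.2895]
0.015554549582931686 [-0.9919 -0.3754 -0.4065]
[-0.0003  0.0007 -0.0007] 14.2417
scene blue 101 [ 0.0062 -0.0021  0.2164] [0.2014 0.2318]
brass 72 [ 0.0778 -0.0249  0.1377]
rod 113 [ 0.0017 -0.0008  0.0878]
pin 30 [0.0003 0.0007 0.0422]
0.02 2 [ 0.0011 -0.0008  0.0293]
0.04 21 [-0.      0.001   0.0403]
0.06 33 [ 0.0018 -0.0008  0.0604]
0.08 34 [ 0.002  -0.0008  0.0804]
0.1 36 [ 0.0017 -0.0003  0.1001]
  return _methods._mean(a, axis=axis, dtype=dtype,
  ret = um.true_divide(
Traceback (most recent call last):
IndexError: index -1 is out of bounds for axis 0 with size 0
```

View pics/scene2.png

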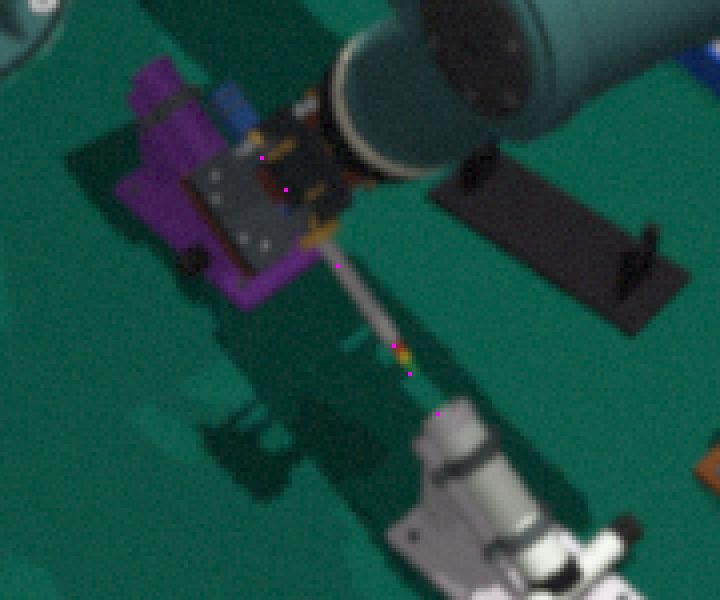

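View pics/top2.png

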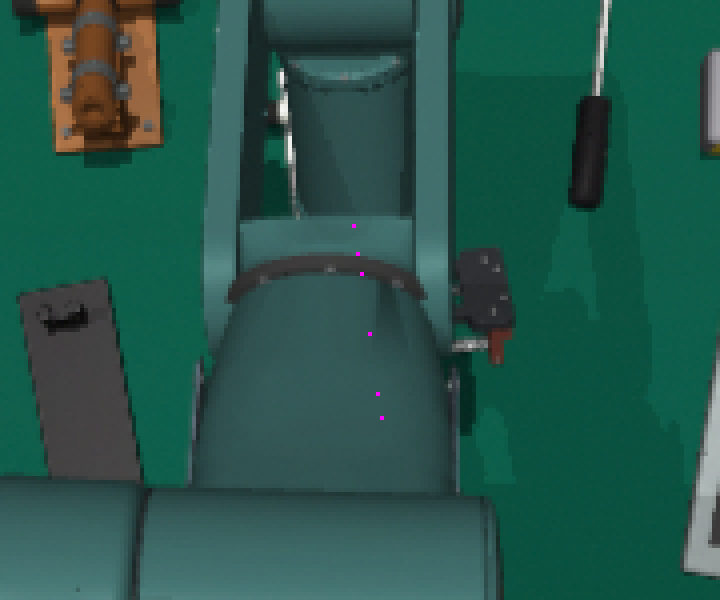

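Scene: the rod and pin end at about (400,350) point at the leg rim at (437,412). The top view is blocked by the arm. I'll fit the rod axis against the leg axis in the scene camera.

Run:
```python
from geo import *
np.set_printoptions(precision=4,suppress=True)
y=n(np.cross(bore,[0,0,1.]));x=np.cross(y,bore);rel=lambda X:np.c_[(X-mouth)@x,(X-mouth)@y,(X-mouth)@bore]
R_=[];L_=[]
for i in range(4):
    c=cap("scene");P,H,U=cloud(c,[[.4,.76],[-.05,.15],[.05,.3]]);r=rel(P);h=np.hypot(r[:,0],r[:,1])
    R_.append(P[(h<.012)&(r[:,2]>.058)&(r[:,2]<.115)]);L_.append(P[(h<.022)&(r[:,2]<-.003)&(r[:,2]>-.06)&(H[:,1]<60)])
print('cam',rel((-c['R'].T@c['t'])[None]))
for nm,Q,rad,t0 in(('rod',np.vstack(R_),.005,.085),('leg',np.vstack(L_),.015,-.03)):
    p,d,f=cyl(Q,rad,mouth+t0*bore,bore)
    print(nm,len(Q),np.median(abs(f)),'d',np.array([d@x,d@y,d@bore]))
    for t in(-.07,0.,.05,.12): k=(t-(p-mouth)@bore)/(d@bore);print('  at',t,rel((p+k*d)[None])[0])
```

```text
cam [[ 0.976  -0.4445  0.193 ]]
rod 396 0.0009802739034948677 d [-0.0006 -0.0208  0.9998]
  at -0.07 [-0.0006  0.0054 -0.07  ]
  at 0.0 [-0.0007  0.0039 -0.    ]
  at 0.05 [-0.0007  0.0029  0.05  ]
  at 0.12 [-0.0008  0.0014  0.12  ]
leg 1450 0.0016682103372511088 d [0.0309 0.0151 0.9994]
  at -0.07 [-0.0011 -0.0007 -0.07  ]
  at 0.0 [ 0.0011  0.0004 -0.    ]
  at 0.05 [0.0027 0.0012 0.05  ]
  at 0.12 [0.0048 0.0022 0.12  ]
```

```bash
cat > prof.py <<'E'
from geo import *
from scipy.ndimage import map_coordinates
def profile(ts,N=4,half=.03):
    cc=[cap("scene") for _ in range(N)];c=cc[0];im=np.mean([k['image'].astype(float) for k in cc],0)
    s=1-(im[...,1]-im[...,2])/(im.max(-1)+1)   # ~1 on grey, low on green
    out=[]
    for t in ts:
        X=mouth+t*bore;u=w2px(c,X);w=w2px(c,X+.01*bore)-u;nn=n([-w[1],w[0]]);z=(c['R']@X+c['t'])[2];mm=z/c['intrinsics'][0,0]
        k=np.arange(-half,half,.0005);v=map_coordinates(s,[u[1]+nn[1]*k/mm,u[0]+nn[0]*k/mm],order=1)
        i0=np.argmax(v*(abs(k)<.008));lo=(np.percentile(v,10)+v[i0])/2
        a=i0
        while a>0 and v[a]>lo:a-=1
        b=i0
        while b<len(k)-1 and v[b]>lo:b+=1
        out.append((t,(k[a]+k[b])/2*1e3,(k[b]-k[a])*1e3))
    yv=n(np.cross(bore,[0,0,1.]));X=mouth;e=[(w2px(c,X+.01*v_)-w2px(c,X))@nn*mm/.01 for v_ in(np.cross(yv,bore),yv)]
    return out,e
E
python3 - <<'E'
from prof import *
o,e=profile([-.045,-.04,-.035,-.02,-.017,-.014,-.006,-.003,.06,.07,.08,.09,.1])
print('lateral per x,y',np.round(e,2))
for a in o:print('t %.3f off %.1f mm width %.1f'%a)
E
```

```text
lateral per x,y [0.41 0.9 ]
t -0.045 off -5.5 mm width 49.0
t -0.040 off -5.5 mm width 49.0
t -0.035 off -5.0 mm width 50.0
t -0.020 off -4.0 mm width 47.0
t -0.017 off -3.7 mm width 46.5
t -0.014 off -3.5 mm width 47.0
t -0.006 off -2.5 mm width 46.0
t -0.003 off -0.7 mm width 42.5
t 0.060 off 2.5 mm width 15.0
t 0.070 off 2.3 mm width 14.5
t 0.080 off 2.0 mm width 14.0
t 0.090 off 2.0 mm width 14.0
t 0.100 off 2.0 mm width 14.0
```

```bash
cat > ins.py <<'E'
from geo import *
np.set_printoptions(precision=4,suppress=True)
yv=n(np.cross(bore,[0,0,1.]));xv=np.cross(yv,bore)
def go(h,dx,dy,rate=.04,cN=None):
    "handle centre h along the bore from mouth, offset dx,dy"
    p,q=tcp(mouth+h*bore+dx*xv+dy*yv,-bore);r=servo_line(p,q,rate=rate,contact_N=cN);sleep(.1)
    w=current_position()-p;F=current_force();print('h',h,'hit',r,'err xyz',np.array([w@xv,w@yv,w@bore])*1e3,'F',np.array([F@xv,F@yv,F@bore]));return r,w
E
python3 - <<'E'
from ins import *
dy=-.0015
go(.185,0,dy)
r,_=go(.137,0,dy,.04,6)
if not r: r,_=go(.118,0,dy,.03,6)
print(current_clock())
if not r:
    res={}
    for nm,v in(('y+',(0,.006)),('y-',(0,-.006)),('x+',(.006,0)),('x-',(-.006,0))):
        p0,q=tcp(mouth+.118*bore+dy*yv,-bore)
        h=servo_line(p0+v[0]*xv+v[1]*yv,rate=.01,contact_N=2.5);w=current_position()-p0;print(nm,h,np.array([w@xv,w@yv])*1e3);servo_line(p0,rate=.02)
print(current_clock())
E
```

```text
h 0.185 hit False err xyz [-0.0118 -0.0781 -0.0456] F [-0.7707  0.2591 -0.654 ]
h 0.137 hit False err xyz [ 0.0975 -0.0078  0.2211] F [-0.8442 -0.2234 -1.1641]
h 0.118 hit False err xyz [ 0.0836  0.0857 -0.1936] F [-0.3635  1.0058 -2.9398]
17.425
y+ True [-0.5063  4.3601]
y- True [-0.6067 -0.5928]
x+ True [0.9348 0.1938]
x- False [-6.0713  0.0434]
20.7
```

The y probe gives a width of 4.95 mm, against 5 mm expected clearance, so the centre is at dy=+0.4 mm. In x, the +x wall is at +0.9 mm, so the centre is at about −1.5 mm. The −x probe never registered contact, probably because the gauge pivoted slightly in the pads. I'll recentre and insert.

Run:
```python
from ins import *
dx,dy=-.0015,.0004
go(.118,dx,dy,.02)
r,_=go(.074,dx,dy,.04,8)
if not r: r,_=go(.054,dx,dy,.015,8)
print(current_clock(),current_finger_gap())
```

```text
h 0.118 hit False err xyz [ 0.3627 -0.1586 -0.253 ] F [-1.0404 -0.6048 -1.7071]
h 0.074 hit False err xyz [0.1555 0.0006 0.2032] F [-0.5714 -0.3987 -1.3647]
h 0.054 hit True err xyz [-1.0632  0.0908  5.2016] F [ 0.588  -0.3856  0.1367]
23.5 0.01581542042785024
```

Run:
```python
from ins import *
dx,dy=-.0015,.0004
p,q=tcp(mouth+.052*bore+dx*xv+dy*yv,-bore);print(servo_line(p,q,rate=.01,contact_N=10));w=current_position()-p;F=current_force()
print(np.array([w@xv,w@yv,w@bore])*1e3,F@bore,F@xv)
sleep(.3);F=current_force();print(F@bore,F@xv,current_clock())
c=cap("scene");u0=w2px(c,mouth+.03*bore).astype(int);im=c['image'].copy()
cv2.imwrite('pics/s3.png',cv2.resize(im[u0[1]-40:u0[1]+40,u0[0]-50:u0[0]+50],None,fx=7,fy=7,interpolation=cv2.INTER_CUBIC))
P,H,U=cloud(c,[[.38,.66],[-.05,.15],[.09,.3]]);m=(abs(H[:,0]-22)<10)&(H[:,1]>110)
r=(P-mouth);k=m&(np.linalg.norm(r,axis=1)<.04);print('brass',k.sum(),np.sort(r[k]@bore)[::5])
```

```text
True
[-1.0872  0.1402  7.1892] 1.4628817114302102 3.28849988584293
1.760058716604366 5.239762688406307 24.2167
brass 0 []
```

View pics/s3.png

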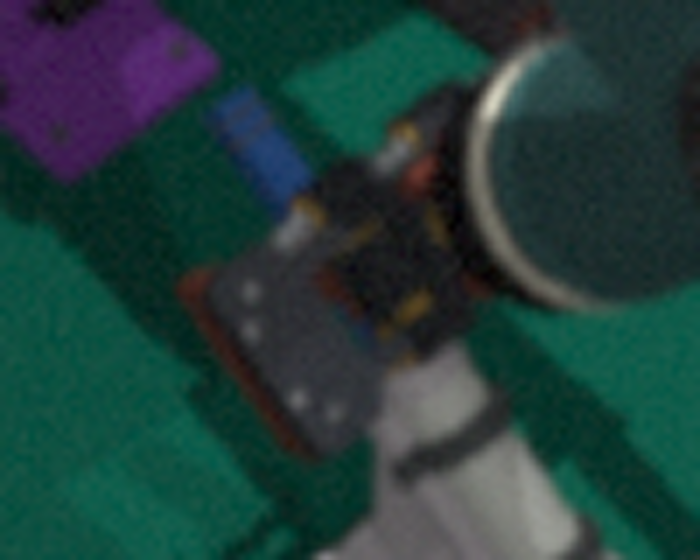

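The collar itself is hidden behind the gripper at (400,340). The stop at h=59 mm agrees with collar contact, but the force is mostly vertical. I'll check the handle's pitch and the torque.

Run:
```python
from ins import *
T=current_torque();F=current_force();print('F',F,'T xv,yv,bore',T@xv,T@yv,T@bore, 'pos',current_position())
q,z=tool(-bore);print('orient err',(Rn.from_quat(current_orientation())*Rn.from_quat(q).inv()).as_rotvec())
Q=[]
for i in range(6):
    c=cap("scene");P,H,U=cloud(c,[[.48,.6],[-.05,.15],[.1,.3]]);m=(abs(H[:,0]-112)<14)&(H[:,1]>100);Q.append(P[m])
P=np.vstack(Q)-mouth;t=P@bore;x=P@xv;y=P@yv
print(len(t),np.percentile(t,[1,50,99]))
for a in np.arange(.06,.12,.006):
    k=(t>a)&(t<a+.006)
    if k.sum()>15: print(round(a+.003,3),k.sum(),'x med/p80',np.median(x[k])*1e3,np.percentile(x[k],80)*1e3,'y',np.median(y[k])*1e3)
```

```text
F [1.9614 1.3354 5.2258] T xv,yv,bore -0.042769732057077924 -0.26759234991284064 0.03943002976870714 pos [0.5688 0.0438 0.1176]
orient err [-0.0009  0.0083 -0.0002]
813 [0.0646 0.0871 0.1068]
0.069 85 x med/p80 2.2569125685026354 4.118610955782746 y -3.8817807488043656
0.075 130 x med/p80 2.2923927245719 4.89237373776308 y -2.2916727098703498
0.081 117 x med/p80 2.456094851517482 4.0848777626761015 y -2.721740850196921
0.087 119 x med/p80 2.795829095584359 4.386448682132341 y -1.9969463967163286
0.093 118 x med/p80 2.0778761061595925 4.299835076254109 y -2.580157928540623
0.099 119 x med/p80 1.9132450747638194 3.719357603250339 y -1.2878353175900958
0.105 111 x med/p80 1.8665530376534052 4.024218243777332 y -2.3352971012811197
```

Run:
```python
from ins import *
def rd(dx,dy,h):
    p,q=tcp(mouth+h*bore+dx*xv+dy*yv,-bore);servo_line(p,q,rate=.03);sleep(.1);F=current_force();T=current_torque();w=current_position()-p
    print('cmd %.1f %.1f'%(dx*1e3,dy*1e3),'F x,y,b',np.array([F@xv,F@yv,F@bore]),'Ty %.3f Tx %.3f'%(T@yv,T@xv),'err',np.array([w@xv,w@yv,w@bore])*1e3);return F
for dx in(-.0015,0,.0015,.003,.0045):
    F=rd(dx,.0004,.064)
    if F@xv<-7: break
print(current_clock())
```

```text
cmd -1.5 0.4 F x,y,b [-0.3022  0.5096 -0.6975] Ty -0.425 Tx 0.080 err [-0.5432  0.0296  0.1877]
cmd 0.0 0.4 F x,y,b [-1.9415 -0.6456  0.3161] Ty -0.159 Tx 0.048 err [-0.3419  0.0328  0.2014]
cmd 1.5 0.4 F x,y,b [-3.0566 -0.0731  0.9227] Ty 0.044 Tx 0.007 err [-0.3073  0.0804  0.2507]
cmd 3.0 0.4 F x,y,b [-4.801 -0.188  1.425] Ty 0.187 Tx 0.002 err [-0.1115  0.059   0.2514]
cmd 4.5 0.4 F x,y,b [-5.29    1.0152  1.1463] Ty 0.233 Tx 0.047 err [-0.2453  0.0435  0.1823]
26.375
```

Run:
```python
from ins import *
def rep(p):
    F=current_force();T=current_torque();w=current_position()-p
    print('h %.4f'%(H0+w@bore),'F x,y,b',np.array([F@xv,F@yv,F@bore]),'Ty %.3f'%(T@yv),'errx %.2f'%(w@xv*1e3))
for dx in(0.,.001):
    H0=.064;p,q=tcp(mouth+H0*bore+dx*xv+.0004*yv,-bore);servo_line(p,q,rate=.03);rep(p)
    for H0 in(.061,.060,.059,.058,.057):
        p,q=tcp(mouth+H0*bore+dx*xv+.0004*yv,-bore);r=servo_line(p,q,rate=.01,contact_N=14);rep(p)
        F=current_force()
        if r or F@bore>9: print('stop',r);break
print(current_clock())
```

```text
h 0.0633 F x,y,b [-0.9806 -0.7955 -0.7049] Ty -0.345 errx 0.76
h 0.0606 F x,y,b [-1.0825 -1.0456 -1.844 ] Ty -0.586 errx 0.24
h 0.0599 F x,y,b [ 0.2319 -0.3465 -0.4812] Ty -0.531 errx 0.15
h 0.0590 F x,y,b [ 1.0459 -1.1426 -0.1568] Ty -0.453 errx 0.08
h 0.0586 F x,y,b [ 2.3457 -0.6237  3.657 ] Ty 0.069 errx -0.00
h 0.0586 F x,y,b [ 2.5358 -0.5977  7.7872] Ty 0.651 errx -0.02
h 0.0639 F x,y,b [-0.8617  0.0711 -1.507 ] Ty -0.380 errx -0.14
h 0.0609 F x,y,b [-0.8945  0.4306 -0.8627] Ty -0.328 errx -0.13
h 0.0599 F x,y,b [-0.7726 -0.8443 -1.5904] Ty -0.390 errx -0.02
h 0.0590 F x,y,b [-1.1502  0.2846  0.1931] Ty -0.391 errx -0.03
h 0.0587 F x,y,b [-0.0642 -0.7872  3.0431] Ty 0.147 errx -0.04
h 0.0587 F x,y,b [ 1.5714 -0.1706  6.9424] Ty 0.722 errx -0.05
29.9583
```

Rigid stop at h=58.6 mm, at the same depth for both lateral offsets, with about 8 N axial force: the collar is seated. I'll hold, draw it out straight and carry it to the reading point.

Run:
```python
from ins import *
sleep(.4)
F=current_force();print('seated F bore',F@bore,'gap',current_finger_gap())
go(.10,.001,.0004,.05); go(.215,.001,.0004,.1)
f=view-.133*sy
p,q=tcp(f+.12*mx+[0,0,.07],sy,off=.0156);move_ptp(p,q)
p,q=tcp(f+.06*mx,sy,off=.0156);servo_line(p,q,rate=.15)
p,q=tcp(f,sy,off=.0156);servo_line(p,q,rate=.08);sleep(.3)
print('err',current_position()-p,current_force(),current_clock())
for n_ in("scene","top"):
    c=cap(n_);im=c['image'].copy()
    for X in(view,view+.022*sy,view-.075*sy):
        u=w2px(c,X);print(n_,u);cv2.circle(im,(int(round(u[0])),int(round(u[1]))),0,(255,0,255),-1)
    u0=w2px(c,view-.03*sy).astype(int);cv2.imwrite(f'pics/{n_}4.png',cv2.resize(im[u0[1]-50:u0[1]+50,u0[0]-65:u0[0]+65],None,fx=6,fy=6,interpolation=cv2.INTER_NEAREST))
    P,H,U=cloud(c,[[.4,.62],[-.225,-.15],[.11,.19]]);w=P-view;t=w@sy;h=np.hypot(w@mx,w[:,2]);k=(h<.02)
    for a in np.arange(-.09,.03,.01):
        j=k&(t>a)&(t<=a+.01)
        if j.sum(): print('%.3f'%(a+.005),j.sum(),'mx %.1f z %.1f'%(np.median(w[j]@mx)*1e3,np.median(w[j,2])*1e3),np.median(H[j],0))
```

```text
seated F bore 6.800437738161512 gap 0.015803539849840804
h 0.1 hit False err xyz [-0.1138 -0.0101 -0.2941] F [-0.6554 -0.1436 -1.1152]
h 0.215 hit False err xyz [-0.2169  0.0075 -0.496 ] F [-0.845   0.58   -0.7769]
err [ 0.      0.0003 -0.    ] [ 0.318  -0.6039 -1.2535] 35.4917
scene [197.4847 269.5717]
scene [200.9779 277.4548]
scene [186.1902 244.0839]
-0.085 21 mx 0.7 z 6.9 [ 20. 114. 136.]
-0.075 76 mx 0.3 z 5.2 [ 20.  152.  125.5]
-0.065 18 mx -0.1 z 1.8 [ 11.5   4.  182.5]
-0.055 15 mx 1.1 z 2.0 [ 83.   3. 182.]
-0.045 17 mx 0.5 z 1.4 [ 60.   4. 179.]
-0.035 16 mx -0.5 z 2.1 [ 76.    3.5 183. ]
-0.025 19 mx 0.9 z 1.6 [ 90.   3. 190.]
-0.015 19 mx 0.9 z 0.7 [ 75.   4. 185.]
-0.005 16 mx 0.6 z 1.2 [ 32.5   4.  189. ]
0.005 15 mx 0.5 z -0.3 [ 58. 140. 167.]
0.015 5 mx 0.6 z -3.4 [ 76. 199.  92.]
top [379.3954 206.6879]
top [380.6791 199.0496]
top [374.9868 232.918 ]
-0.015 2 mx 4.0 z 4.1 [ 48.   26.  110.5]
-0.005 8 mx 1.1 z 1.5 [ 11.    6.5 172. ]
0.005 9 mx 0.5 z -1.4 [ 67. 169. 217.]
0.015 1 mx -3.2 z -3.4 [ 75. 205. 118.]
```

View pics/scene4.png

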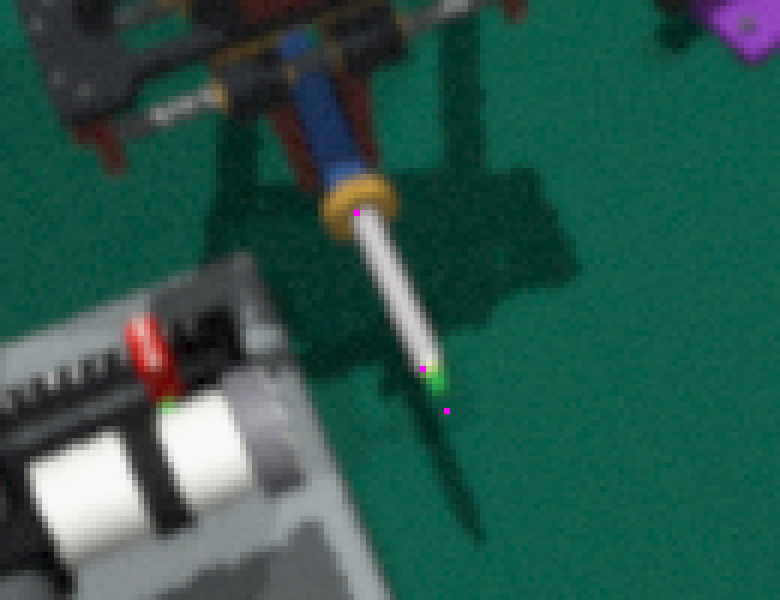

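View pics/top4.png

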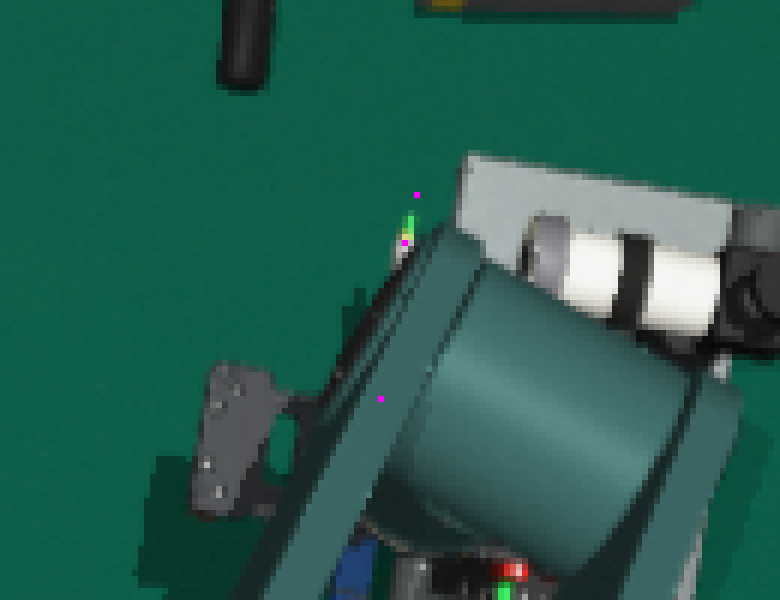

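The rod end at (428,367) lies on the projected reading point in both views. The rod is level, about 10–12 mm of pin shows, and the dimmer is still on green. Handing in.

Run:
```python
from h import *
print(np.abs(current_qvel()).max(),current_finger_gap(),current_clock());close_job()
```

```text
0.002124965213393503 0.015979916576458336 35.5917
the job is handed in; nothing more can be done
```

I completed the sequence and handed it in at 35.6 s; the hand-in reports no verdict.

**Dimmer:** I slid it about 60 mm, and its white line sits on the green stripe in the top picture. It was still on green in the last views.

**Seating the gauge:** The gauge stopped solidly twice at the same depth. The handle centre was 58.6–58.7 mm from the rim (58 mm expected), with 7–8 N along the bore. The gripper hid the collar from the camera there, so seating rests on position and force, not on a picture.

**Final pose:** I drew it straight out and am holding it level and side-on.
- **Rod end:** it lies within about 2 mm of the reading point in both cameras.
- **Pin:** about 10–13 mm shows, so it is pushed in roughly 9–12 mm. I could not measure it more closely than that.
- **Arm:** it was practically still, with the fingers closed on the handle.

**Checks that disagreed:**
- My first sideways probing in the bore's up/down direction was unreliable. The gauge pivoted slightly in the pads, so the first insertion rubbed on the bore (under about 10 N) until I recentred it.
- The camera's sideways estimate of the rod against the bore was about 2 mm off from the probe.

I did not re-measure the screwdriver, battery or tray at the end. None of the moves went near them, and the screwdriver and battery are partly visible in the last top view.

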